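# Take a tub off the nest and snap its lid on

### The job

Lift the top white food tub off the nested stack, leaving the other two nested and standing where they are, and stand it upright in the middle of the black ribbed mat with its long side along the mat's long side. Then put the red lid on it the right way up and press until both clips have snapped under the rim and the lid is fully home, and let go. Leave the timer, tape dispenser, marker and scouring pad undisturbed.

Things in the scene. Friction and masses are not known exactly. Their poses are not given: they have to be found in the camera images.
- tub_top: top one of a nested stack of three equal white open plastic tubs, the one to take. 110 mm long (x), 60 wide (y), 80 high, 0.15 kg. Origin: centre of the underside, z up. At z = 36 a shoulder steps in to the foot (88 x 40 mm); nested, it rests on the rim of the tub below: origin 44 mm above that tub's origin, only the top 44 mm shows. Lifts straight out, about 3.5 mm play all round
- tub_top_mouth (a point): centre of the top tub's mouth, level with the top of its rim, 80 mm above its origin. The rim is a 6 mm round bar (z 74 to 80); walls below it 2.5 mm thick, 104.5 x 54.5 mm outside. Grip it across the 60 mm width at the rim, or pinch the rim; fingers more than 42 mm below the rim would touch the next tub too
- tub_mid: the middle tub of the stack, same shape and frame; stays nested in tub_low
- tub_low: the lowest tub of the stack, same shape and frame; stands on the green board
- mat: black ribbed rubber mat lying fixed on the green board, 150 mm (its x) by 110 mm (its y), 4 mm thick. Origin: centre of its underside, z up: its top is at z = 4 mm. The green board's top is 15 mm above the work surface
- lid: red snap lid lying right way up on the green board, 122 mm long (x), 73 wide (y), 37 high, 0.08 kg; fits either way round. Origin: centre of the underside (skirt's lower edge), z up. Plate z 12 to 16 mm; flared skirt below it, 2 to 4 mm clear of the tub's rim. Origin above the tub's origin: about 76 mm resting unsnapped on the rim, 68 mm fully home (plate on the rim)
- lid_handle (a point): middle of the top of the lid's bar handle, 37 mm above the lid's origin. The bar is 46 mm long (lid's x), 12 mm wide (y), 21 mm above the plate; grip it across y. In the middle of each long side of the lid is a sprung clip with an inward bead; both snap under the tub's rim when the lid is pushed straight down in its middle with 6 to 8 N
- timer: white round mechanical kitchen timer, 68 mm across, 50 mm high, at the back of the board; bystander. Origin: centre of the underside
- label_tape: roll of cream label tape in a small steel dispenser, 109 x 47 x 77 mm, at the back of the board; bystander. Origin: centre of the underside
- marker: blue and white marker pen, 135 mm long (its y), 17 mm thick, lying at the front of the board; bystander. Origin: centre of the underside
- scourer: flat blue scouring pad, 68 x 100 x 12 mm, at the front of the board; bystander. Origin: centre of the underside

How it is judged:
By the outcome, as a careful person would: the job done as asked, in the order asked, and still so for the second after the job is handed in, with the robot touching nothing.
It also fails if it takes over 64 s, if anything falls off the work surface, if the arm or the gripper's body presses on something with over 40 N, if the wrist force passes 120 N, or if a joint passes its speed limit or range.

### The arm

A 6-joint arm with a two-finger parallel gripper is mounted at the origin on a cart in front of the work surface, level with it; the furniture and walls round the work are solid. World frame = base frame: x ahead of the robot, y to its left, z up, the work surface at z = 0. Lengths are in mm, angles in rad, forces in N, time in s.
With the tool pointing down it reaches from about 275 to 750 mm from the base axis. Payload 10.2 kg.
Tool frame: the origin (TCP) lies at the very end of the fingers, on their centre line; the grasp point (between the pads) lies 19 mm behind it; z points along the fingers, x is the direction in which the jaws open and shut, and the axes are right-handed (so a half turn about z gives the same grasp; the last joint's range is limited). The gripper opens to 85 mm and grips with 20 to 120 N. Pads are 22 mm wide; open, the fingers measure 114 mm over their backs; the gripper's body (76 mm by 85 mm) begins 54 mm behind the grasp point. The pads swing forward as they close: fully open they stand 13 mm farther back than shut.
Start: joints at [-1.496, 0.313, 1.498, -0, 1.331, -0.223], TCP at [154.031, -501.902, 231.294] pointing down, gripper open.
Joint ranges: [-2.94, 2.94], [-0.97, 2.17], [0.19, 2.56], [-1.23, 4.37], [0.02, 3.11], [-2.88, 2.88]. Speed limits (rad/s): [2.39, 2.39, 3.01, 3.14, 3.14, 3.14].

### API

Orientations are given as [roll, pitch, yaw] about the fixed x, y, z axes, in that order (R = Rz(yaw) Ry(pitch) Rx(roll)).
In Python, from plant import sensors, vision, ticket gives the robot as it stands.
- The arm moves only by the tool drive_tool, never from a script. Its argument "deltas" is a list of rows, each an object with "offset": the shift along the world's x, y, z in mm, a list of three; "delta_rot": the turn, a rotation vector about the world's x, y, z in degrees, a list of three. A call has exactly 8 rows; each row shifts and turns the commanded pose from where the row before left it; what a row does not reach is not made up. A row lasts 1/10 s, in which the tool goes at most 50 mm and 8.59 degrees, less where a joint would pass 70% of its speed; a pose out of reach is approached as far as the arm can. A call is refused whole if a number of a shift passes 50 or a number of a turn 8.59, either way. A call with a gripper value outside its range is refused whole. "jaw" is the opening, from 0 (shut) to 1 (fully open), set as the call begins (left out, the last holds). The fingers move at their own pace and stop on an object; "squeeze" is the grip in N (left out, the last holds). Time passes only in rows, so rows that do not move let the fingers close, or fill a call up. It gives the time, the measured TCP pose, the force and the opening at its end, in the units of the state.
- sensors.observe(): the state, without advancing time (a new reading comes with each control period).
- vision.camera(name): name is "side" or "top" or "wrist"; returns a dict with "pixels" (400x640x3 uint8, red, green, blue), "range_z" (400x640 float32, mm along the optical axis (not along the pixel's ray), 0 where there is no reading), "fx", "fy", "cx", "cy" (pixels), "extrinsics" (4x4, takes a point from world to camera coordinates). Camera axes: x right, y down, z forward; pixel columns grow to the right and rows downward; lengths in mm; the calibration is good to about 2 mm. The wrist camera is an equidistant fisheye: a pixel r from the principal point sees the ray r / f radians off the axis. A picture is of the moment at which its call begins.
- ticket.hand_in(): hands the job in, once; it reports no verdict.
The state is a dict: "time_s": time; "joints": joint angles; "dq": joint speeds; "joint_torque": joint torques, N m; "ee_pos": TCP position; "eef_rot": TCP orientation; "ft_force": force on the tool from outside, world axes, zero at the start; "ft_torque": the same for the moment, N m; "gripper_width": finger opening in mm.
Only numpy, scipy, OpenCV 4.12 (cv2) and the standard library are available. Lean on these libraries where they do the work, as an engineer would, in place of code of your own. Each camera call takes 0.05 s, during which the arm holds its last target.

## Working session

There is one attempt and no reset: what is moved stays moved. The work goes in short steps, Python scripts to look and compute and a tool call to move; the robot and the scene stay as the last step left them, time stands still between calls to the robot, and variables do not carry over. Pictures are saved under pics/ and viewed, and the job is handed in when it is done.

Besides the shell and the picture viewer there is one more tool, called as name([rows], argument=value, ...), one row to a line, values as JSON. drive_tool: Moves the arm, as the interface text tells. Its arguments: {"type":"object","properties":{"deltas":{"type":"array","items":{"type":"object","properties":{"offset":{"type":"array","items":{"type":"number"}},"delta_rot":{"type":"array","items":{"type":"number"}}}}},"jaw":{"type":"number"},"squeeze":{"type":"number"}},"required":["deltas"]}

```bash
ls; mkdir -p pics; python3 - <<'E'
from plant import sensors, vision
import cv2, pickle
s=sensors.observe(); print(s)
for n in ("top","side"):
    d=vision.camera(n); pickle.dump(d,open(f'{n}0.pkl','wb'))
    cv2.imwrite(f'pics/{n}0.png',d['pixels'][:,:,::-1]); print(n,d['fx'],d['cx'],d['cy'],d['extrinsics'].round(3).tolist())
E
```

```text
pics
{'time_s': 0.0, 'joints': array([-1.49640234e+00,  3.13445103e-01,  1.49843866e+00,  1.92342293e-06,
        1.33101611e+00, -2.23403255e-01]), 'dq': array([ 0.00054717,  0.00129999,  0.00053221, -0.00045368, -0.00127503,
       -0.00067444]), 'joint_torque': array([ 3.04856012e-04, -4.12265003e+01, -2.59744084e+01, -1.22622987e-04,
        4.13034431e-03, -2.38682009e-05]), 'ee_pos': array([ 154.01019891, -501.6285791 ,  230.73699339]), 'eef_rot': array([-3.14130122e+00,  1.27431855e-03, -1.27299936e+00]), 'ft_force': array([ 0.43716756, -0.65639737, -0.18597905]), 'ft_torque': array([-0.02036024, -0.02072514, -0.04686021]), 'gripper_width': 85.40056911306314}
top 465.5378232782659 315.01128921911294 199.04186891438286 [[-0.023, -1.0, 0.005, 71.019], [-0.996, 0.023, -0.083, 556.806], [0.082, -0.007, -0.997, 1037.948], [0.0, 0.0, 0.0, 1.0]]
side 492.4640703115533 325.1876508890513 197.34291804966506 [[0.503, 0.864, 0.017, -356.399], [0.694, -0.392, -0.603, -267.686], [-0.515, 0.315, -0.797, 1354.477], [0.0, 0.0, 0.0, 1.0]]
```

View pics/top0.png

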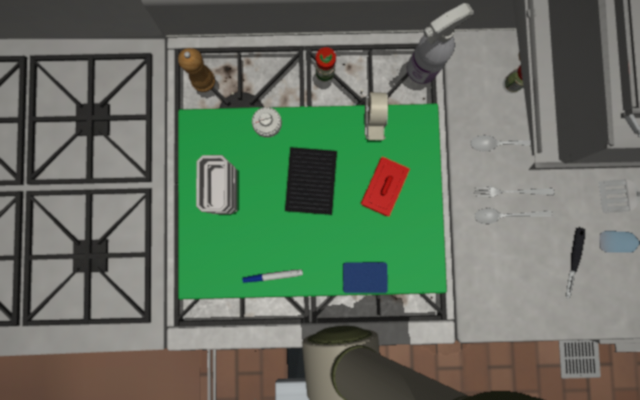

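View pics/side0.png

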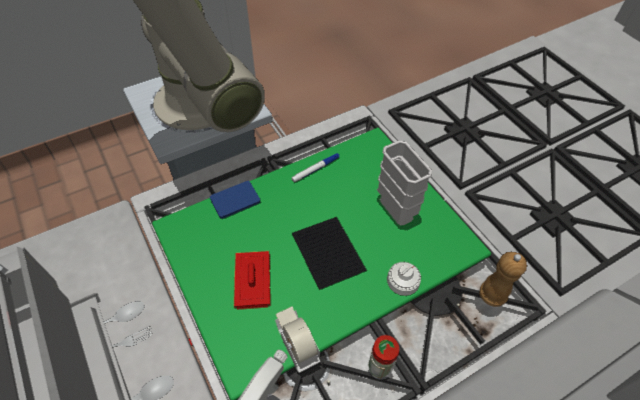

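The top view shows the stack at about (216,184), the mat at (311,181), the lid at (385,186), the timer at (266,122), the tape at (376,115), the marker at (272,276) and the scourer at (365,277). The side view agrees. Next I measure.

```bash
cat > h.py <<'E'
import numpy as np, cv2, pickle
def cloud(d):
    z=d['range_z'].astype(float); v,u=np.mgrid[:400,:640]
    P=np.stack([(u-d['cx'])/d['fx']*z,(v-d['cy'])/d['fy']*z,z],-1)
    E=d['extrinsics']; W=(P-E[:3,3])@E[:3,:3]
    W[z<=0]=np.nan
    return W
def rect(pts):
    (c,s,a)=cv2.minAreaRect(pts[:,:2].astype(np.float32))
    b=cv2.boxPoints((c,s,a)); e=b[1]-b[0]; f=b[2]-b[1]
    l=e if np.linalg.norm(e)>np.linalg.norm(f) else f
    yaw=np.degrees(np.arctan2(l[1],l[0]))
    return np.round(c,1),np.round(sorted(s),1),round((yaw+90)%180-90,2)
E
python3 - <<'E'
from h import *
for n in ("top","side"):
    d=pickle.load(open(n+'0.pkl','rb')); W=cloud(d); im=d['pixels'].astype(int); r,g,b=im[...,0],im[...,1],im[...,2]
    x,y,z=np.moveaxis(W,-1,0)
    reg=(x>350)&(x<780)&(y>-300)&(y<320)
    gm=(g>r+60)&(g>b+40)&reg; print(n,'board z',np.nanmedian(z[gm]),'rect',rect(W[gm]))
    rim=reg&(z>165)&(z<200)&(y>100)&(abs(r-b)<40)
    print('rim',rim.sum(),np.percentile(z[rim],[5,50,95,99]),rect(W[rim]))
    m=reg&(r<50)&(g<50)&(b<50)&(z>5)&(z<30); 
    k,lab,st,ce=cv2.connectedComponentsWithStats(m.astype(np.uint8)); i=1+st[1:,4].argmax()
    print('mat',st[i],np.median(z[lab==i]),rect(W[lab==i]), W[lab==i].mean(0))
    m=reg&(r>120)&(g<60)&(b<70)&(z>10)&(z<70)&(y<0)
    k,lab,st,ce=cv2.connectedComponentsWithStats(m.astype(np.uint8)); i=1+st[1:,4].argmax(); m=lab==i
    print('lid',st[i],np.percentile(z[m],[5,50,99]),rect(W[m]));
    p=m&(z>24)&(z<38);print(' plate',rect(W[p]), np.median(z[p])); hh=m&(z>45); print(' handle',hh.sum(),rect(W[hh]) if hh.sum()>3 else '',W[hh].mean(0))
E
```

```text
top board z 14.729883424185424 rect (array([563.9,  42.9]), array([427.8, 554.1]), np.float32(89.98))
rim 556 [167.41597359 181.55388486 184.60704461 185.8038336 ] (array([580.3, 258.4]), array([ 59.5, 108.1]), np.float32(-0.23))
mat [ 286  148   50   66 2836] 18.676275427083837 (array([602.1,  67.3]), array([104.6, 145.1]), np.float32(-5.91)) [601.45175003  67.31068931  18.66925436]
lid [ 362  158   46   57 1494] [26.85863063 30.70968543 53.15055188] (array([ 583.4, -100.6]), array([ 67.3, 117.6]), np.float32(-25.36))
 plate (array([ 583.2, -100.8]), array([ 66.9, 117.6]), np.float32(-25.45)) 30.52263946625468
 handle 104 (array([ 583.4, -103.1]), array([11.7, 46.6]), np.float32(-25.21)) [ 583.23583707 -102.91345187   50.79413638]
side board z 13.972222653074283 rect (array([565. ,  42.6]), array([430. , 554.9]), np.float32(90.0))
rim 704 [166.14396303 178.31771822 183.11303587 184.35917919] (array([583.5, 259.3]), array([ 60.1, 110.8]), np.float32(-0.67))
mat [ 293  218   73   71 2958] 18.001269750373538 (array([604.4,  67.3]), array([107. , 148.4]), np.float32(-5.77)) [606.86136218  65.95203386  18.03595155]
lid [ 235  252   35   54 1739] [26.90454518 29.83621228 52.09432473] (array([ 587.1, -101.5]), array([ 69.1, 120.4]), np.float32(-25.49))
 plate (array([ 587.1, -101.5]), array([ 69.1, 120.4]), np.float32(-25.49)) 29.692650123598703
 handle 113 (array([ 585.5, -101.6]), array([10.7, 44.7]), np.float32(-24.98)) [ 586.58883809 -102.12437351   50.14544506]
```

drive_tool([
  {"offset":[18,32,4],"delta_rot":[0,0,-1.1]},
  {"offset":[18,32,4],"delta_rot":[0,0,-1.1]},
  {"offset":[18,32,4],"delta_rot":[0,0,-1.1]},
  {"offset":[18,32,4],"delta_rot":[0,0,-1.1]},
  {"offset":[18,32,4],"delta_rot":[0,0,-1.1]},
  {"offset":[18,32,4],"delta_rot":[0,0,-1.1]},
  {"offset":[18,32,4],"delta_rot":[0,0,-1.1]},
  {"offset":[18,32,4],"delta_rot":[0,0,-1.1]},
], jaw=1, squeeze=40)

```text
time_s: 0.9
ee_pos: [298.4, -244.4, 263.3]
eef_rot: [3.142, 0.0, -1.428]
ft_force: [-0.2, -0.7, 0.1]
gripper_width: 85.1
```

drive_tool([
  {"offset":[18,32,4],"delta_rot":[0,0,-1.1]},
  {"offset":[18,32,4],"delta_rot":[0,0,-1.1]},
  {"offset":[18,32,4],"delta_rot":[0,0,-1.1]},
  {"offset":[18,32,4],"delta_rot":[0,0,-1.1]},
  {"offset":[18,32,4],"delta_rot":[0,0,-1.1]},
  {"offset":[18,32,4],"delta_rot":[0,0,-1.1]},
  {"offset":[18,32,4],"delta_rot":[0,0,-1.1]},
  {"offset":[18,32,4],"delta_rot":[0,0,-1.1]},
])

```text
time_s: 1.7
ee_pos: [442.4, 11.7, 295.3]
eef_rot: [3.141, 0.0, -1.581]
ft_force: [0.4, -1.1, 0.8]
gripper_width: 85.5
```

drive_tool([
  {"offset":[17.5,31,-3],"delta_rot":[0,0,0]},
  {"offset":[17.5,31,-3],"delta_rot":[0,0,0]},
  {"offset":[17.5,31,-3],"delta_rot":[0,0,0]},
  {"offset":[17.5,31,-3],"delta_rot":[0,0,0]},
  {"offset":[17.5,31,-3],"delta_rot":[0,0,0]},
  {"offset":[17.5,31,-3],"delta_rot":[0,0,0]},
  {"offset":[17.5,31,-3],"delta_rot":[0,0,0]},
  {"offset":[17.5,30,-3],"delta_rot":[0,0,0]},
])

```text
time_s: 2.5
ee_pos: [582.4, 258.6, 270.7]
eef_rot: [3.141, -0.0, -1.58]
ft_force: [0.7, -0.1, 0.3]
gripper_width: 85.6
```

```bash
python3 - <<'E'
from plant import sensors, vision
from h import *
s=sensors.observe(); print(s['joints'],s['ee_pos'],s['eef_rot'])
for n in ("wrist","side","top"):
    d=vision.camera(n); pickle.dump(d,open(f'{n}1.pkl','wb')); cv2.imwrite(f'pics/{n}1.png',d['pixels'][:,:,::-1])
    if n=='wrist': print(d['fx'],d['cx'],d['cy'],d['extrinsics'].round(3).tolist())
E
```

```text
[2.34279328e-01 5.52423664e-01 1.04341756e+00 8.12686466e-06
 1.54656305e+00 1.81419883e+00] [582.39156774 258.56310832 270.67391782] [ 3.14080300e+00 -1.87721111e-04 -1.57991963e+00]
309.70691628693146 319.84818704727786 192.9047539243199 [[-0.008, -1.0, 0.001, 263.353], [-0.963, 0.008, 0.268, 512.948], [-0.268, 0.001, -0.963, 570.668], [0.0, 0.0, 0.0, 1.0]]
```

View pics/wrist1.png

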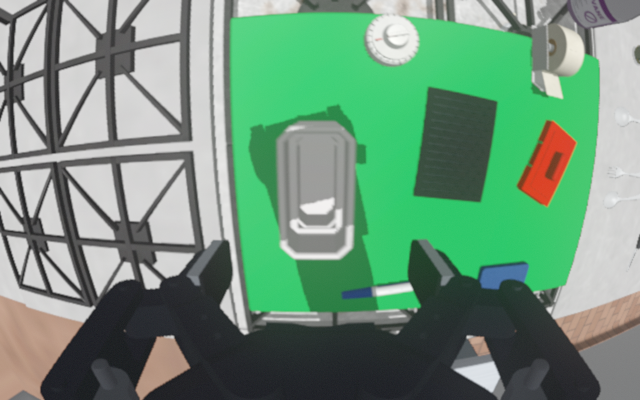

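View pics/side1.png

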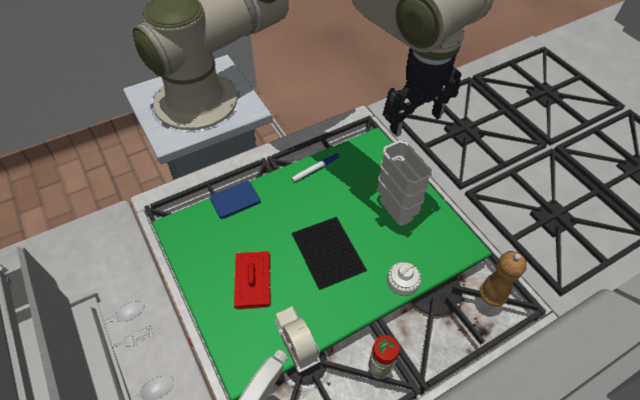

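The wrist view shows the top tub's rim spanning about (277..356, 120..260), between the fingers. The mat is at (455,145) and the lid at (547,163). I'll measure these from the fisheye depth as a third opinion.

```bash
cat >> h.py <<'E'
def wcloud(d):
    z=d['range_z'].astype(float); v,u=np.mgrid[:400,:640]
    a=(u-d['cx'])/d['fx']; b=(v-d['cy'])/d['fy']; th=np.hypot(a,b)+1e-9
    t=np.where(th<1.4,np.tan(np.minimum(th,1.4))/th,np.nan)
    P=np.stack([a*t*z,b*t*z,z],-1); E=d['extrinsics']; W=(P-E[:3,3])@E[:3,:3]
    W[z<=0]=np.nan
    return W
def scene(d,wrist=False):
    W=wcloud(d) if wrist else cloud(d); im=d['pixels'].astype(int); r,g,b=im[...,0],im[...,1],im[...,2]
    x,y,z=np.moveaxis(W,-1,0); reg=(x>350)&(x<780)&(y>-300)&(y<320)
    def big(m):
        k,lab,st,ce=cv2.connectedComponentsWithStats(m.astype(np.uint8))
        return lab==1+st[1:,4].argmax() if k>1 else m
    gm=(g>r+60)&(g>b+40)&reg; print('board z',np.nanmedian(z[gm]))
    m=big(reg&(z>165)&(z<200)&(y>180)&(abs(r-b)<40)&(r>60))
    if m.sum()>20: print('rim',np.percentile(z[m],[50,95,99]).round(1),rect(W[m]))
    m=big(reg&(r<60)&(g<60)&(b<60)&(z>5)&(z<30)); 
    if m.sum()>20: print('mat',np.median(z[m]).round(1),rect(W[m]))
    m=big(reg&(r>110)&(g<70)&(b<70)&(z>24)&(z<38)&(y<0))
    if m.sum()>20: print('lid',np.median(z[m]).round(1),rect(W[m]))
E
python3 - <<'E'
from h import *
for n in ("wrist","top","side"):
    print(n); scene(pickle.load(open(n+'1.pkl','rb')),n=='wrist')
E
```

```text
wrist
board z 13.843618068956726
rim [180.8 182.3 182.8] (array([582.3, 260.9]), array([ 60.6, 108.8]), np.float32(-0.83))
lid 29.5 (array([585.7, -96.2]), array([ 66.2, 116. ]), np.float32(-25.64))
top
board z 14.753259627347632
rim [181.6 184.6 187.1] (array([555.2, 233. ]), array([ 8.4, 54.4]), np.float32(-2.15))
mat 18.6 (array([601.9,  67.3]), array([105.1, 145.4]), np.float32(-5.98))
lid 30.3 (array([ 583.3, -101.2]), array([ 67.6, 118.8]), np.float32(-25.81))
side
board z 13.952608090903983
rim [178.5 183.  184. ] (array([583.6, 259.5]), array([ 60.6, 111.1]), np.float32(-1.34))
mat 18.1 (array([603.6,  66.8]), array([107.6, 150. ]), np.float32(-5.98))
lid 29.6 (array([ 586.1, -101.5]), array([ 69.9, 120.3]), np.float32(-25.96))
```

drive_tool([
  {"offset":[0,1,-14],"delta_rot":[0,0,0]},
  {"offset":[0,0,-14],"delta_rot":[0,0,0]},
  {"offset":[0,0,-14],"delta_rot":[0,0,0]},
  {"offset":[0,0,-14],"delta_rot":[0,0,0]},
  {"offset":[0,0,-14],"delta_rot":[0,0,0]},
  {"offset":[0,0,-14],"delta_rot":[0,0,0]},
  {"offset":[0,0,-14],"delta_rot":[0,0,0]},
  {"offset":[0,0,-14],"delta_rot":[0,0,0]},
])

```text
time_s: 3.45
ee_pos: [581.8, 257.3, 159.0]
eef_rot: [-3.141, -0.0, -1.581]
ft_force: [-0.7, 0.1, -0.2]
gripper_width: 85.7
```

drive_tool([
  {"offset":[0,0,0],"delta_rot":[0,0,0]},
  {"offset":[0,0,0],"delta_rot":[0,0,0]},
  {"offset":[0,0,0],"delta_rot":[0,0,0]},
  {"offset":[0,0,0],"delta_rot":[0,0,0]},
  {"offset":[0,0,0],"delta_rot":[0,0,0]},
  {"offset":[0,0,0],"delta_rot":[0,0,0]},
  {"offset":[0,0,0],"delta_rot":[0,0,0]},
  {"offset":[0,0,0],"delta_rot":[0,0,0]},
], jaw=0.5, squeeze=30)

```text
time_s: 4.25
ee_pos: [582.3, 258.1, 160.0]
eef_rot: [-3.14, 0.0, -1.58]
ft_force: [0.7, -0.5, 6.6]
gripper_width: 58.7
```

```bash
python3 - <<'E'
from plant import sensors, vision
from h import *
s=sensors.observe(); print(s['ee_pos'],s['ft_force'],s['ft_torque'],s['gripper_width'])
for n in ("wrist","side"):
    d=vision.camera(n); pickle.dump(d,open(f'{n}2.pkl','wb')); cv2.imwrite(f'pics/{n}2.png',d['pixels'][:,:,::-1])
E
```

```text
[582.32978019 258.08614672 159.99642466] [ 0.65373036 -0.52775289  6.615033  ] [-0.2653111   0.0441962  -0.01386322] 58.734363653202664
```

View pics/wrist2.png

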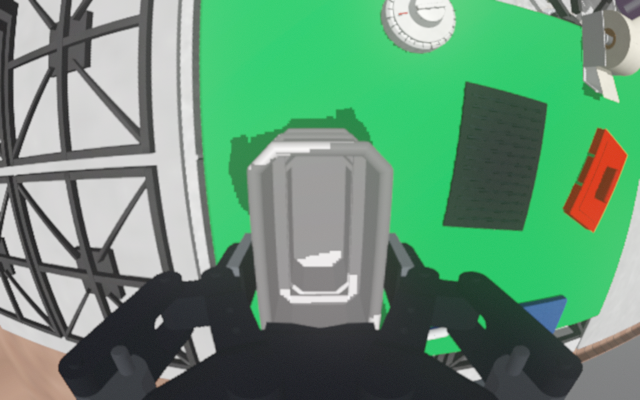

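The jaws have closed on the rim at 58.7 mm. The wrist view shows the tub centred between the fingers, with its rim spanning columns 250..388. Now I lift straight up.

drive_tool([
  {"offset":[0,0,3],"delta_rot":[0,0,0]},
  {"offset":[0,0,6],"delta_rot":[0,0,0]},
  {"offset":[0,0,8],"delta_rot":[0,0,0]},
  {"offset":[0,0,10],"delta_rot":[0,0,0]},
  {"offset":[0,0,10],"delta_rot":[0,0,0]},
  {"offset":[0,0,10],"delta_rot":[0,0,0]},
  {"offset":[0,0,10],"delta_rot":[0,0,0]},
  {"offset":[0,0,5],"delta_rot":[0,0,0]},
])

```text
time_s: 5.15
ee_pos: [582.3, 258.2, 222.7]
eef_rot: [-3.14, 0.0, -1.58]
ft_force: [-0.6, 0.3, -1.5]
gripper_width: 58.5
```

```bash
python3 - <<'E'
from plant import sensors, vision
from h import *
s=sensors.observe(); print(s['ee_pos'],s['eef_rot'],s['ft_force'],s['ft_torque'],s['gripper_width'])
for n in ("wrist","side"):
    d=vision.camera(n); pickle.dump(d,open(f'{n}3.pkl','wb')); cv2.imwrite(f'pics/{n}3.png',d['pixels'][:,:,::-1])
E
```

```text
[582.27918638 258.17621978 222.71266377] [-3.14008691e+00  3.81071287e-04 -1.58015273e+00] [-0.60884132  0.28394152 -1.51572878] [ 0.01775926 -0.02009927  0.01546172] 58.515037655936446
```

View pics/side3.png

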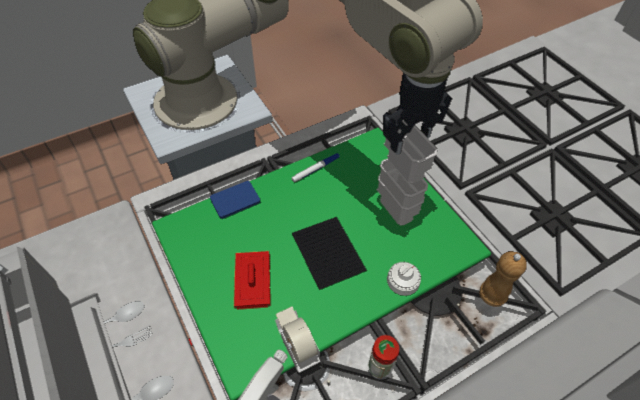

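The wrist reads −1.5 N, which is one tub. In the side view the middle and lower tubs still stand nested at about (400,195). Now I carry it to the mat.

drive_tool([
  {"offset":[0,0,8],"delta_rot":[0,0,0]},
  {"offset":[2,-18,6],"delta_rot":[0,0,-0.9]},
  {"offset":[3,-32,0],"delta_rot":[0,0,-0.9]},
  {"offset":[4,-34,0],"delta_rot":[0,0,-0.9]},
  {"offset":[4,-34,0],"delta_rot":[0,0,-0.9]},
  {"offset":[4,-34,0],"delta_rot":[0,0,-0.9]},
  {"offset":[3,-28,0],"delta_rot":[0,0,-0.9]},
  {"offset":[1,-12,-6],"delta_rot":[0,0,0]},
])

```text
time_s: 6.05
ee_pos: [603.4, 62.8, 230.1]
eef_rot: [-3.14, -0.001, -1.678]
ft_force: [0.3, 0.7, -1.2]
gripper_width: 58.5
```

drive_tool([
  {"offset":[0,0,-20],"delta_rot":[0,0,0]},
  {"offset":[0,0,-20],"delta_rot":[0,0,0]},
  {"offset":[0,0,-20],"delta_rot":[0,0,0]},
  {"offset":[0,0,-18],"delta_rot":[0,0,0]},
  {"offset":[0,0,-16],"delta_rot":[0,0,0]},
  {"offset":[0,0,-12],"delta_rot":[0,0,0]},
  {"offset":[0,0,-6],"delta_rot":[0,0,0]},
  {"offset":[0,0,0],"delta_rot":[0,0,0]},
])

```text
time_s: 6.85
ee_pos: [602.8, 66.1, 116.7]
eef_rot: [3.14, 0.0, -1.674]
ft_force: [-0.2, -0.1, -0.6]
gripper_width: 58.8
```

```bash
python3 - <<'E'
from plant import sensors, vision
from h import *
s=sensors.observe(); print(s['ee_pos'],s['eef_rot'],s['ft_force'],s['ft_torque'],s['gripper_width'])
for n in ("wrist","side","top"):
    d=vision.camera(n); pickle.dump(d,open(f'{n}4.pkl','wb')); cv2.imwrite(f'pics/{n}4.png',d['pixels'][:,:,::-1])
E
```

```text
[602.77149378  66.11734798 116.74101676] [ 3.14048965e+00  4.94984508e-05 -1.67439785e+00] [-0.15982419 -0.05708862 -0.61039595] [0.00666397 0.04606817 0.00501204] 58.80075351490173
```

View pics/wrist4.png

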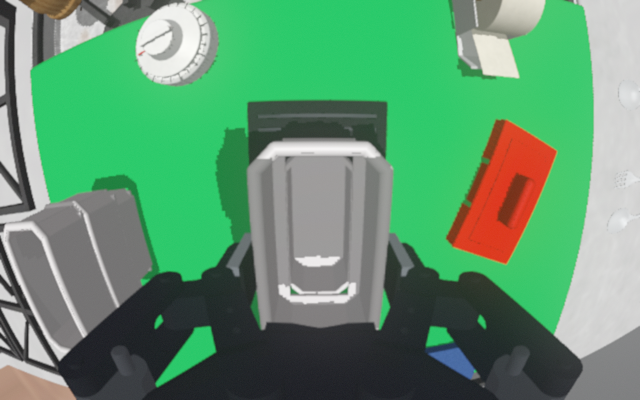

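View pics/side4.png

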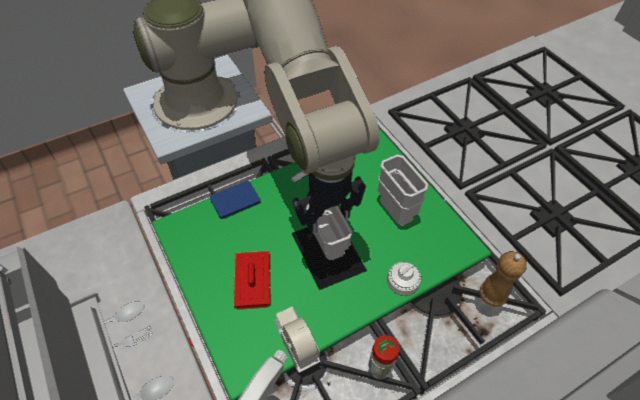

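The tub hangs level over the mat, with the mat's far edge at wrist row 100 and columns 248..386, symmetric about the tub. The remaining two tubs stand nested. Now I lower it.

drive_tool([
  {"offset":[0,0.5,-10],"delta_rot":[0,0,0]},
  {"offset":[0,0,-10],"delta_rot":[0,0,0]},
  {"offset":[0,0,-8],"delta_rot":[0,0,0]},
  {"offset":[0,0,-5],"delta_rot":[0,0,0]},
  {"offset":[0,0,-3],"delta_rot":[0,0,0]},
  {"offset":[0,0,-2],"delta_rot":[0,0,0]},
  {"offset":[0,0,-1],"delta_rot":[0,0,0]},
  {"offset":[0,0,0],"delta_rot":[0,0,0]},
])

```text
time_s: 7.8
ee_pos: [603.1, 66.6, 78.4]
eef_rot: [-3.141, 0.0, -1.674]
ft_force: [0.3, 0.8, -1.4]
gripper_width: 58.7
```

drive_tool([
  {"offset":[0,0,-1],"delta_rot":[0,0,0]},
  {"offset":[0,0,-0.5],"delta_rot":[0,0,0]},
  {"offset":[0,0,-0.5],"delta_rot":[0,0,0]},
  {"offset":[0,0,0],"delta_rot":[0,0,0]},
  {"offset":[0,0,0],"delta_rot":[0,0,0]},
  {"offset":[0,0,0],"delta_rot":[0,0,0]},
  {"offset":[0,0,0],"delta_rot":[0,0,0]},
  {"offset":[0,0,0],"delta_rot":[0,0,0]},
])

```text
time_s: 8.6
ee_pos: [603.1, 66.6, 76.3]
eef_rot: [-3.142, 0.0, -1.674]
ft_force: [0.9, 1.0, -1.4]
gripper_width: 58.5
```

drive_tool([
  {"offset":[0,0,-0.5],"delta_rot":[0,0,0]},
  {"offset":[0,0,-0.5],"delta_rot":[0,0,0]},
  {"offset":[0,0,0],"delta_rot":[0,0,0]},
  {"offset":[0,0,0],"delta_rot":[0,0,0]},
  {"offset":[0,0,0],"delta_rot":[0,0,0]},
  {"offset":[0,0,0],"delta_rot":[0,0,0]},
  {"offset":[0,0,0],"delta_rot":[0,0,0]},
  {"offset":[0,0,0],"delta_rot":[0,0,0]},
])

```text
time_s: 9.4
ee_pos: [603.2, 66.6, 76.0]
eef_rot: [-3.141, 0.0, -1.674]
ft_force: [-1.3, 0.1, 4.8]
gripper_width: 58.4
```

Contact at 4.8 N; I open the jaws.

drive_tool([
  {"offset":[0,0,0],"delta_rot":[0,0,0]},
  {"offset":[0,0,0],"delta_rot":[0,0,0]},
  {"offset":[0,0,0],"delta_rot":[0,0,0]},
  {"offset":[0,0,0],"delta_rot":[0,0,0]},
  {"offset":[0,0,4],"delta_rot":[0,0,0]},
  {"offset":[0,0,10],"delta_rot":[0,0,0]},
  {"offset":[0,0,20],"delta_rot":[0,0,0]},
  {"offset":[0,0,30],"delta_rot":[0,0,0]},
], jaw=1)

```text
time_s: 10.2
ee_pos: [602.4, 66.6, 139.6]
eef_rot: [3.139, -0.0, -1.674]
ft_force: [0.0, -0.2, 0.5]
gripper_width: 85.0
```

drive_tool([
  {"offset":[0,0,30],"delta_rot":[0,0,-2]},
  {"offset":[-2,-20,20],"delta_rot":[0,0,-3]},
  {"offset":[-2,-25,10],"delta_rot":[0,0,-3]},
  {"offset":[-2,-25,0],"delta_rot":[0,0,-3]},
  {"offset":[-2,-25,0],"delta_rot":[0,0,-3]},
  {"offset":[-3,-25,0],"delta_rot":[0,0,-3]},
  {"offset":[-3,-25,0],"delta_rot":[0,0,-2]},
  {"offset":[-4,-24,0],"delta_rot":[0,0,-0.5]},
])

```text
time_s: 11.0
ee_pos: [584.9, -103.5, 200.3]
eef_rot: [-3.141, 0.0, -2.016]
ft_force: [-0.4, 0.5, -0.1]
gripper_width: 85.7
```

```bash
python3 - <<'E'
from plant import sensors, vision
from h import *
s=sensors.observe(); print(s['ee_pos'],s['eef_rot'],s['ft_force'],s['gripper_width'])
for n in ("wrist","side","top"):
    d=vision.camera(n); pickle.dump(d,open(f'{n}5.pkl','wb')); cv2.imwrite(f'pics/{n}5.png',d['pixels'][:,:,::-1])
    print(n); scene(d,n=='wrist')
    W=wcloud(d) if n=='wrist' else cloud(d); x,y,z=np.moveaxis(W,-1,0)
    m=(x>530)&(x<680)&(y>15)&(y<120)&(z>88)&(z<108); print('tub',m.sum(),rect(W[m]) if m.any() else '')
    m=(x>530)&(x<640)&(y>-160)&(y<-50)&(z>46)&(z<58)&(d['pixels'][...,0]>110)&(d['pixels'][...,1]<70); print('handle',rect(W[m]) if m.any() else '')
E
```

```text
[ 584.91751955 -103.49919128  200.27080425] [-3.14053186e+00  8.07062223e-05 -2.01600424e+00] [-0.4268507   0.51242502 -0.13756532] 85.67748848816487
wrist
board z 13.669107108677423
mat 17.6 (array([621.4,  48.9]), array([ 41.3, 100.1]), np.float32(24.34))
lid 29.4 (array([ 581.7, -100.4]), array([ 67.9, 111. ]), np.float32(-25.92))
tub 1501 (array([609.4,  66.6]), array([61. , 96.9]), np.float32(-5.97))
handle (array([ 584.6, -101. ]), array([10.9, 44.7]), np.float32(-25.73))
side
board z 13.979753540956189
mat 17.9 (array([604. ,  66.4]), array([106.8, 150.5]), np.float32(-5.52))
lid 29.6 (array([544.3, -77.8]), array([24.6, 60.8]), np.float32(66.4))
tub 460 (array([604.9,  67.4]), array([ 61. , 111.6]), np.float32(-6.03))
handle 
top
board z 14.631457160130036
mat 18.7 (array([602. ,  67.3]), array([105. , 145.3]), np.float32(-5.98))
lid 29.8 (array([550.9, -59.4]), array([19.3, 24.8]), np.float32(-22.13))
tub 394 (array([601.5,  65.8]), array([ 60.1, 109.9]), np.float32(-6.2))
handle
```

View pics/wrist5.png

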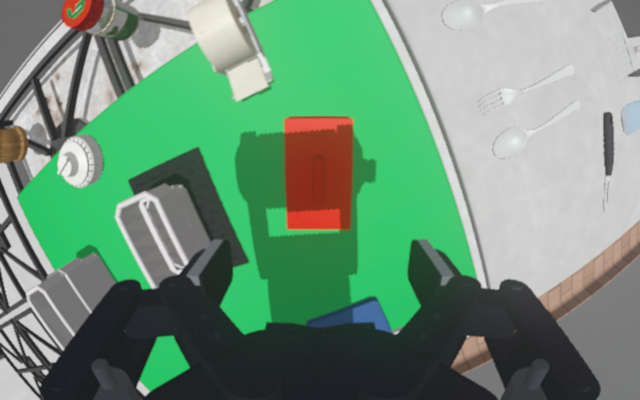

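View pics/top5.png

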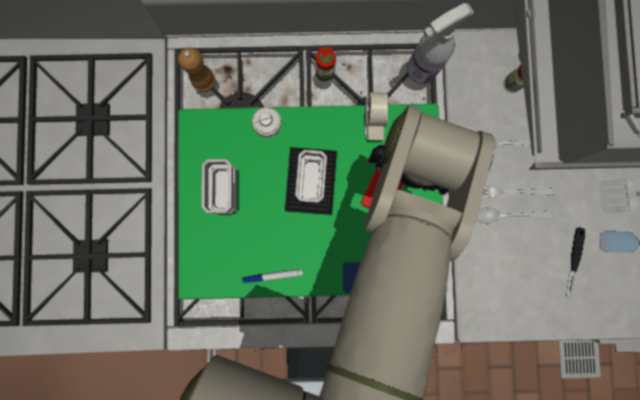

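View pics/side5.png

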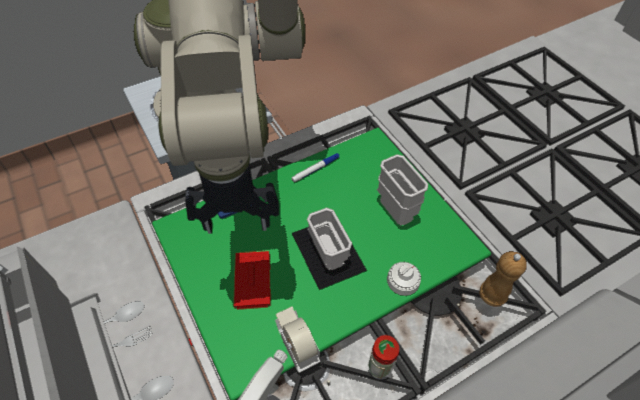

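The tub stands on the mat aligned with it: yaw about −6° against −6°, centres within about 1–2 mm in every view. In the wrist view the lid is square between the fingers at (320,172). Next is the handle.

drive_tool([
  {"offset":[0,1.5,-25],"delta_rot":[0,0,0]},
  {"offset":[0,0,-25],"delta_rot":[0,0,0]},
  {"offset":[0,0,-25],"delta_rot":[0,0,0]},
  {"offset":[0,0,-25],"delta_rot":[0,0,0]},
  {"offset":[0,0,-25],"delta_rot":[0,0,0]},
  {"offset":[0,0,-20],"delta_rot":[0,0,0]},
  {"offset":[0,0,-10],"delta_rot":[0,0,0]},
  {"offset":[0,0,-5],"delta_rot":[0,0,0]},
], jaw=0.4)

```text
time_s: 11.95
ee_pos: [585.1, -100.2, 39.0]
eef_rot: [3.141, 0.0, -2.014]
ft_force: [-0.0, -0.3, 0.5]
gripper_width: 34.3
```

drive_tool([
  {"offset":[0,0,-3],"delta_rot":[0,0,0]},
  {"offset":[0,0,0],"delta_rot":[0,0,0]},
  {"offset":[0,0,0],"delta_rot":[0,0,0]},
  {"offset":[0,0,0],"delta_rot":[0,0,0]},
  {"offset":[0,0,0],"delta_rot":[0,0,0]},
  {"offset":[0,0,0],"delta_rot":[0,0,0]},
  {"offset":[0,0,0],"delta_rot":[0,0,0]},
  {"offset":[0,0,0],"delta_rot":[0,0,0]},
], jaw=0, squeeze=50)

```text
time_s: 12.75
ee_pos: [585.3, -101.0, 36.7]
eef_rot: [-3.141, 0.0, -2.015]
ft_force: [-0.9, -0.3, 4.9]
gripper_width: 10.4
```

```bash
python3 - <<'E'
from plant import sensors, vision
from h import *
s=sensors.observe(); print(s['ee_pos'],s['eef_rot'],s['ft_force'],s['ft_torque'],s['gripper_width'])
for n in ("wrist",):
    d=vision.camera(n); pickle.dump(d,open(f'{n}6.pkl','wb')); cv2.imwrite(f'pics/{n}6.png',d['pixels'][:,:,::-1])
    print(n); scene(d,n=='wrist')
E
```

```text
[ 585.25641801 -100.99536212   36.73329614] [-3.14086041e+00  5.18495944e-05 -2.01478039e+00] [-0.90375888 -0.29707323  4.89820929] [ 0.0735601   0.17163552 -0.05779909] 10.403090372068133
wrist
board z 13.740750722031096
mat 17.8 (array([629.5,  67.8]), array([92.6, 99.4]), np.float32(84.0))
lid 29.4 (array([ 597.8, -106.9]), array([70.4, 72.9]), np.float32(-24.95))
```

View pics/wrist6.png

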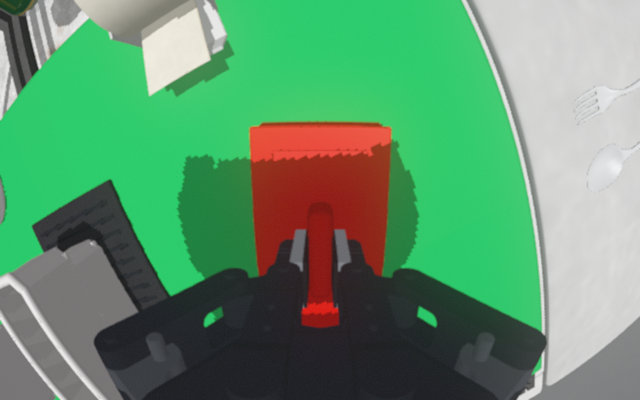

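The handle is gripped and the lid sits square in the wrist view (plate columns 250..390). I lift, move over the tub and turn about +19.5°.

drive_tool([
  {"offset":[0,0,8],"delta_rot":[0,0,0]},
  {"offset":[0,0,20],"delta_rot":[0,0,0]},
  {"offset":[0,0,25],"delta_rot":[0,0,0]},
  {"offset":[0,0,25],"delta_rot":[0,0,2]},
  {"offset":[1.5,15,25],"delta_rot":[0,0,2.5]},
  {"offset":[2,20,15],"delta_rot":[0,0,2.5]},
  {"offset":[2.5,22,4],"delta_rot":[0,0,2.5]},
  {"offset":[2.5,22,0],"delta_rot":[0,0,2.5]},
])

```text
time_s: 13.6
ee_pos: [593.7, -21.2, 159.4]
eef_rot: [-3.14, 0.0, -1.804]
ft_force: [0.2, -0.1, -1.0]
gripper_width: 10.6
```

drive_tool([
  {"offset":[2.5,22,0],"delta_rot":[0,0,2.5]},
  {"offset":[2.5,22,0],"delta_rot":[0,0,2.5]},
  {"offset":[2.5,22,0],"delta_rot":[0,0,2.5]},
  {"offset":[1.5,15,0],"delta_rot":[0,0,0]},
  {"offset":[0.5,7.5,0],"delta_rot":[0,0,0]},
  {"offset":[0,0,0],"delta_rot":[0,0,0]},
  {"offset":[0,0,0],"delta_rot":[0,0,0]},
  {"offset":[0,0,0],"delta_rot":[0,0,0]},
])

```text
time_s: 14.4
ee_pos: [603.1, 65.7, 158.3]
eef_rot: [3.142, -0.0, -1.676]
ft_force: [-0.2, -0.3, 0.3]
gripper_width: 10.7
```

```bash
python3 - <<'E'
from plant import sensors, vision
from h import *
s=sensors.observe(); print(s['ee_pos'],s['eef_rot'],s['ft_force'],s['ft_torque'],s['gripper_width'])
for n in ("wrist","side","top"):
    d=vision.camera(n); pickle.dump(d,open(f'{n}7.pkl','wb')); cv2.imwrite(f'pics/{n}7.png',d['pixels'][:,:,::-1])
    W=wcloud(d) if n=='wrist' else cloud(d); x,y,z=np.moveaxis(W,-1,0); p=d['pixels'].astype(int)
    m=(x>500)&(x<700)&(y>0)&(y<140)&(z>150)&(p[...,0]>90)&(p[...,1]<70); print(n,'lid',m.sum(),rect(W[m]) if m.any() else '', np.percentile(z[m],[5,50,95]) if m.any() else '')
E
```

```text
[603.05664757  65.72501631 158.2869353 ] [ 3.14155490e+00 -1.49380167e-04 -1.67575379e+00] [-0.18678979 -0.34802126  0.25730534] [-0.051798    0.00862037  0.03267807] 10.730970613591552
wrist lid 13849 (array([602.7,  66.1]), array([ 68.9, 119.2]), np.float32(-5.94)) [150.15962518 151.20007182 172.26375815]
side lid 178 (array([605. ,  63.5]), array([ 68.4, 118.6]), np.float32(-5.01)) [150.17063244 151.1719294  153.05874149]
top lid 63 (array([567.6,  68.6]), array([ 4.6, 64.6]), np.float32(84.28)) [150.21402591 152.605629   155.17427477]
```

View pics/wrist7.png

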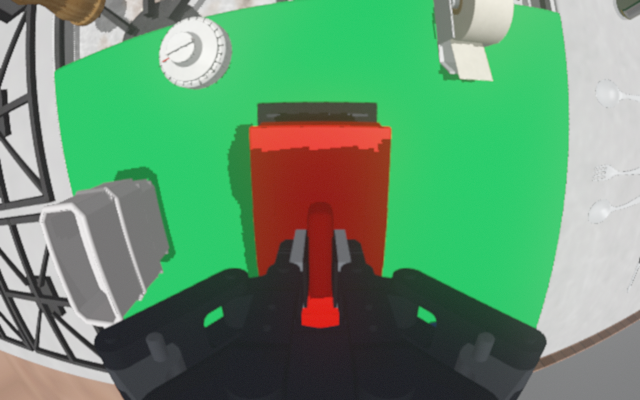

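View pics/side7.png

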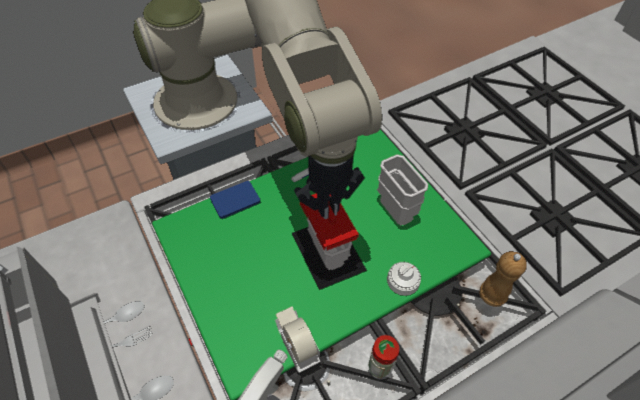

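```bash
python3 - <<'E'
from h import *
def ext(d,m,W,c,yaw):
    a=np.radians(yaw); u=np.array([np.cos(a),np.sin(a)]); v=np.array([-u[1],u[0]])
    q=W[m][:,:2]-c; s=q@u; t=q@v
    return np.percentile(s,[0.5,99.5]).round(1),np.percentile(t,[0.5,99.5]).round(1)
# tub held frame 4, TCP (602.77,66.12,116.7) yaw -95.94 ; rim z ~ 137-143
d=pickle.load(open('wrist4.pkl','rb'));W=wcloud(d);x,y,z=np.moveaxis(W,-1,0);p=d['pixels'].astype(int)
m=(z>133)&(z<143)&(p.min(-1)>90)&(abs(x-603)<90)&(abs(y-66)<45)
print('tub4',m.sum(),ext(d,m,W,[602.77,66.12],-5.94))
d=pickle.load(open('wrist7.pkl','rb'));W=wcloud(d);x,y,z=np.moveaxis(W,-1,0);p=d['pixels'].astype(int)
m=(z>146)&(z<155)&(p[...,0]>90)&(p[...,1]<70)&(abs(x-603)<90)&(abs(y-66)<60)
print('lid7',m.sum(),ext(d,m,W,[603.06,65.73],-6.0))
m=(z>160)&(z<180)&(p[...,0]>90)&(p[...,1]<70)&(abs(x-603)<90)&(abs(y-66)<60)
print('handle7',m.sum(),ext(d,m,W,[603.06,65.73],-6.0))
for n in ('side5','top5'):
    d=pickle.load(open(n+'.pkl','rb'));W=cloud(d);x,y,z=np.moveaxis(W,-1,0)
    m=(x>530)&(x<680)&(y>15)&(y<120)&(z>90)&(z<106); print(n,ext(d,m,W,[603.1,66.6],-6))
d=pickle.load(open('side7.pkl','rb'));W=cloud(d);x,y,z=np.moveaxis(W,-1,0);p=d['pixels'].astype(int)
m=(z>140)&(z<157)&(p[...,0]>90)&(p[...,1]<70)&(abs(x-603)<90)&(abs(y-66)<60)
print('lidside7',ext(d,m,W,[603.06,65.73],-6.0))
E
```

```text
tub4 6395 (array([-34.,  54.]), array([-33.9,  34.5]))
lid7 13526 (array([-57.7,  59. ]), array([-33.5,  34.4]))
handle7 2165 (array([-22.1,  22.3]), array([-12.9,  17.1]))
side5 (array([-52.4,  56.4]), array([-29.3,  30.4]))
top5 (array([-56.1,  53.3]), array([-30.9,  28.8]))
lidside7 (array([-57.5,  62.5]), array([-35.2,  33.2]))
```

drive_tool([
  {"offset":[0,1,-8],"delta_rot":[0,0,0]},
  {"offset":[0,0,-10],"delta_rot":[0,0,0]},
  {"offset":[0,0,-8],"delta_rot":[0,0,0]},
  {"offset":[0,0,-6],"delta_rot":[0,0,0]},
  {"offset":[0,0,-3],"delta_rot":[0,0,0]},
  {"offset":[0,0,-2],"delta_rot":[0,0,0]},
  {"offset":[0,0,-1],"delta_rot":[0,0,0]},
  {"offset":[0,0,0],"delta_rot":[0,0,0]},
])

```text
time_s: 15.35
ee_pos: [603.1, 67.6, 120.4]
eef_rot: [-3.141, 0.0, -1.674]
ft_force: [-0.0, 0.1, -1.3]
gripper_width: 10.9
```

drive_tool([
  {"offset":[0,0,-1],"delta_rot":[0,0,0]},
  {"offset":[0,0,-0.5],"delta_rot":[0,0,0]},
  {"offset":[0,0,-0.5],"delta_rot":[0,0,0]},
  {"offset":[0,0,-0.5],"delta_rot":[0,0,0]},
  {"offset":[0,0,-0.5],"delta_rot":[0,0,0]},
  {"offset":[0,0,0],"delta_rot":[0,0,0]},
  {"offset":[0,0,0],"delta_rot":[0,0,0]},
  {"offset":[0,0,0],"delta_rot":[0,0,0]},
])

```text
time_s: 16.15
ee_pos: [603.1, 67.6, 117.3]
eef_rot: [-3.141, 0.0, -1.674]
ft_force: [0.4, 0.8, -0.7]
gripper_width: 10.5
```

```bash
python3 - <<'E'
from plant import sensors, vision
from h import *
s=sensors.observe(); print(s['ee_pos'],s['eef_rot'],s['ft_force'],s['ft_torque'],s['gripper_width'])
d=vision.camera('side'); cv2.imwrite('pics/side8.png',cv2.resize(d['pixels'][150:310,240:460,::-1],None,fx=3.5,fy=3.5))
E
```

```text
[603.05387665  67.62007554 117.32938847] [-3.14149127e+00  4.64323848e-05 -1.67444546e+00] [ 0.44061973  0.81754744 -0.71944579] [0.00745196 0.01410036 0.00827662] 10.511712945207865
```

View pics/side8.png

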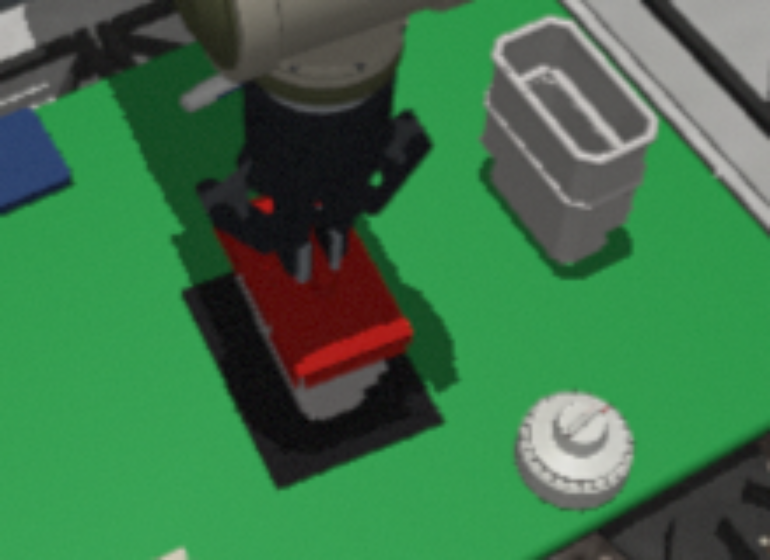

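The lid is over the rim with the skirt at its level. Settled y is 67.6 mm against 66.6 for the tub, so I correct by −1 and ease down.

drive_tool([
  {"offset":[0,-1,0],"delta_rot":[0,0,0]},
  {"offset":[0,0,-0.5],"delta_rot":[0,0,0]},
  {"offset":[0,0,-0.5],"delta_rot":[0,0,0]},
  {"offset":[0,0,-0.5],"delta_rot":[0,0,0]},
  {"offset":[0,0,-0.5],"delta_rot":[0,0,0]},
  {"offset":[0,0,0],"delta_rot":[0,0,0]},
  {"offset":[0,0,0],"delta_rot":[0,0,0]},
  {"offset":[0,0,0],"delta_rot":[0,0,0]},
])

```text
time_s: 17.0
ee_pos: [603.4, 66.8, 115.8]
eef_rot: [-3.14, 0.0, -1.674]
ft_force: [-0.2, 1.5, 4.9]
gripper_width: 10.8
```

drive_tool([
  {"offset":[0,0,-0.5],"delta_rot":[0,0,0]},
  {"offset":[0,0,-0.5],"delta_rot":[0,0,0]},
  {"offset":[0,0,-0.5],"delta_rot":[0,0,0]},
  {"offset":[0,0,-0.5],"delta_rot":[0,0,0]},
  {"offset":[0,0,0],"delta_rot":[0,0,0]},
  {"offset":[0,0,0],"delta_rot":[0,0,0]},
  {"offset":[0,0,0],"delta_rot":[0,0,0]},
  {"offset":[0,0,0],"delta_rot":[0,0,0]},
])

```text
time_s: 17.8
ee_pos: [602.8, 66.5, 112.9]
eef_rot: [3.141, -0.0, -1.674]
ft_force: [0.5, 0.8, -2.4]
gripper_width: 10.8
```

drive_tool([
  {"offset":[0,0,-0.5],"delta_rot":[0,0,0]},
  {"offset":[0,0,-0.5],"delta_rot":[0,0,0]},
  {"offset":[0,0,-0.5],"delta_rot":[0,0,0]},
  {"offset":[0,0,-0.5],"delta_rot":[0,0,0]},
  {"offset":[0,0,0],"delta_rot":[0,0,0]},
  {"offset":[0,0,0],"delta_rot":[0,0,0]},
  {"offset":[0,0,0],"delta_rot":[0,0,0]},
  {"offset":[0,0,0],"delta_rot":[0,0,0]},
])

```text
time_s: 18.6
ee_pos: [603.0, 66.5, 111.2]
eef_rot: [3.141, -0.0, -1.674]
ft_force: [0.0, -0.5, -2.2]
gripper_width: 10.3
```

drive_tool([
  {"offset":[0,0,-0.5],"delta_rot":[0,0,0]},
  {"offset":[0,0,-0.5],"delta_rot":[0,0,0]},
  {"offset":[0,0,-0.5],"delta_rot":[0,0,0]},
  {"offset":[0,0,0],"delta_rot":[0,0,0]},
  {"offset":[0,0,0],"delta_rot":[0,0,0]},
  {"offset":[0,0,0],"delta_rot":[0,0,0]},
  {"offset":[0,0,0],"delta_rot":[0,0,0]},
  {"offset":[0,0,0],"delta_rot":[0,0,0]},
])

```text
time_s: 19.4
ee_pos: [603.3, 66.8, 110.1]
eef_rot: [-3.141, 0.0, -1.674]
ft_force: [0.2, 3.7, 5.6]
gripper_width: 10.9
```

drive_tool([
  {"offset":[0,0,-0.5],"delta_rot":[0,0,0]},
  {"offset":[0,0,-0.5],"delta_rot":[0,0,0]},
  {"offset":[0,0,0],"delta_rot":[0,0,0]},
  {"offset":[0,0,0],"delta_rot":[0,0,0]},
  {"offset":[0,0,0],"delta_rot":[0,0,0]},
  {"offset":[0,0,0],"delta_rot":[0,0,0]},
  {"offset":[0,0,0],"delta_rot":[0,0,0]},
  {"offset":[0,0,0],"delta_rot":[0,0,0]},
])

```text
time_s: 20.2
ee_pos: [603.1, 66.5, 108.7]
eef_rot: [-3.142, -0.0, -1.674]
ft_force: [0.4, 2.8, 2.4]
gripper_width: 10.5
```

```bash
python3 - <<'E'
from plant import sensors, vision
from h import *
s=sensors.observe(); print(s['ee_pos'],s['eef_rot'],s['ft_force'],s['ft_torque'],s['gripper_width'])
d=vision.camera('side'); cv2.imwrite('pics/side9.png',cv2.resize(d['pixels'][150:310,240:460,::-1],None,fx=3.5,fy=3.5))
d=vision.camera('wrist'); cv2.imwrite('pics/wrist9.png',d['pixels'][:,:,::-1])
W=wcloud(d);x,y,z=np.moveaxis(W,-1,0);p=d['pixels'].astype(int)
m=(z>95)&(z<125)&(p[...,0]>90)&(p[...,1]<70)&(abs(x-603)<90)&(abs(y-66)<60)
print(m.sum(),rect(W[m]),np.percentile(z[m],[5,50,95]))
A=np.c_[x[m],y[m],np.ones(m.sum())]; zz=z[m]; k=abs(zz-np.median(zz))<3; print('plane',np.linalg.lstsq(A[k],zz[k],rcond=None)[0])
E
```

```text
[603.0613471   66.4943636  108.74018777] [-3.14154177e+00 -1.66801369e-04 -1.67444709e+00] [0.44428584 2.79844575 2.43869337] [ 0.42271448 -0.28878057 -0.01398414] 10.533214953580744
16000 (array([602.3,  67.5]), array([ 69.8, 120.8]), np.float32(-5.93)) [100.01952719 101.47483118 122.46191202]
plane [3.11714836e-03 5.43766378e-04 9.93131444e+01]
```

View pics/side9.png

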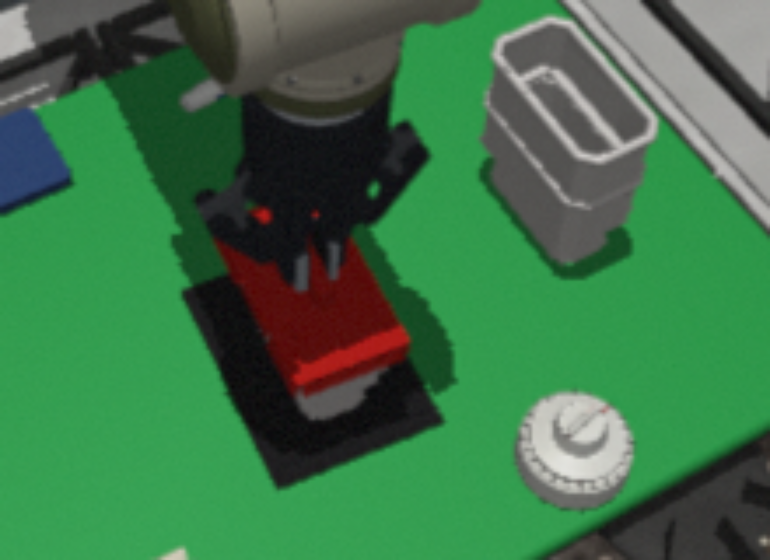

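The plate measures 101.5 + ~1.4 camera bias ≈ 103 mm, level to 0.2°; fully home is 103. I press a bit further to confirm it has bottomed.

drive_tool([
  {"offset":[0,0,-0.5],"delta_rot":[0,0,0]},
  {"offset":[0,0,-0.5],"delta_rot":[0,0,0]},
  {"offset":[0,0,-0.5],"delta_rot":[0,0,0]},
  {"offset":[0,0,0],"delta_rot":[0,0,0]},
  {"offset":[0,0,0],"delta_rot":[0,0,0]},
  {"offset":[0,0,0],"delta_rot":[0,0,0]},
  {"offset":[0,0,0],"delta_rot":[0,0,0]},
  {"offset":[0,0,0],"delta_rot":[0,0,0]},
])

```text
time_s: 21.1
ee_pos: [603.1, 66.7, 108.6]
eef_rot: [-3.141, 0.0, -1.674]
ft_force: [-3.4, 2.0, 11.7]
gripper_width: 10.3
```

drive_tool([
  {"offset":[0,0,-0.5],"delta_rot":[0,0,0]},
  {"offset":[0,0,-0.5],"delta_rot":[0,0,0]},
  {"offset":[0,0,0],"delta_rot":[0,0,0]},
  {"offset":[0,0,0],"delta_rot":[0,0,0]},
  {"offset":[0,0,0],"delta_rot":[0,0,0]},
  {"offset":[0,0,0],"delta_rot":[0,0,0]},
  {"offset":[0,0,0],"delta_rot":[0,0,0]},
  {"offset":[0,0,0],"delta_rot":[0,0,0]},
])

```text
time_s: 21.9
ee_pos: [603.2, 66.7, 108.6]
eef_rot: [-3.14, -0.0, -1.674]
ft_force: [-6.1, 2.6, 18.8]
gripper_width: 11.0
```

It has bottomed hard: 18.8 N with no travel. I unload, release and retreat.

drive_tool([
  {"offset":[0,0,1],"delta_rot":[0,0,0]},
  {"offset":[0,0,1],"delta_rot":[0,0,0]},
  {"offset":[0,0,0.5],"delta_rot":[0,0,0]},
  {"offset":[0,0,0],"delta_rot":[0,0,0]},
  {"offset":[0,0,0],"delta_rot":[0,0,0]},
  {"offset":[0,0,0],"delta_rot":[0,0,0]},
  {"offset":[0,0,0],"delta_rot":[0,0,0]},
  {"offset":[0,0,0],"delta_rot":[0,0,0]},
])

```text
time_s: 22.7
ee_pos: [603.0, 66.6, 108.7]
eef_rot: [3.141, -0.0, -1.674]
ft_force: [-0.3, 1.4, 2.6]
gripper_width: 10.7
```

drive_tool([
  {"offset":[0,0,0],"delta_rot":[0,0,0]},
  {"offset":[0,0,0],"delta_rot":[0,0,0]},
  {"offset":[0,0,0],"delta_rot":[0,0,0]},
  {"offset":[0,0,0],"delta_rot":[0,0,0]},
  {"offset":[0,0,0],"delta_rot":[0,0,0]},
  {"offset":[0,0,10],"delta_rot":[0,0,0]},
  {"offset":[0,0,20],"delta_rot":[0,0,0]},
  {"offset":[0,0,30],"delta_rot":[0,0,0]},
], jaw=0.5)

```text
time_s: 23.5
ee_pos: [602.4, 66.6, 169.0]
eef_rot: [3.139, -0.0, -1.674]
ft_force: [0.7, -0.1, -0.4]
gripper_width: 42.5
```

drive_tool([
  {"offset":[0,0,40],"delta_rot":[0,0,0]},
  {"offset":[-20,-10,30],"delta_rot":[0,0,0]},
  {"offset":[-30,-20,10],"delta_rot":[0,0,0]},
  {"offset":[-35,-25,0],"delta_rot":[0,0,0]},
  {"offset":[-35,-25,0],"delta_rot":[0,0,0]},
  {"offset":[-35,-25,0],"delta_rot":[0,0,0]},
  {"offset":[-30,-20,0],"delta_rot":[0,0,0]},
  {"offset":[0,0,0],"delta_rot":[0,0,0]},
])

```text
time_s: 24.3
ee_pos: [415.9, -59.8, 249.9]
eef_rot: [-3.141, -0.001, -1.677]
ft_force: [1.0, 0.3, 0.0]
gripper_width: 42.6
```

```bash
python3 - <<'E'
from plant import sensors, vision
from h import *
s=sensors.observe(); print(s['time_s'],s['ee_pos'],s['ft_force'],s['gripper_width'])
for n in ("side","top","wrist"):
    d=vision.camera(n); cv2.imwrite(f'pics/{n}10.png',d['pixels'][:,:,::-1])
    W=wcloud(d) if n=='wrist' else cloud(d);x,y,z=np.moveaxis(W,-1,0);p=d['pixels'].astype(int)
    m=(z>95)&(z<108)&(p[...,0]>90)&(p[...,1]<70)&(abs(x-603)<90)&(abs(y-66)<60)
    if m.sum()<10: continue
    A=np.c_[x[m]-603,y[m]-66,np.ones(m.sum())]; print(n,m.sum(),rect(W[m]),np.linalg.lstsq(A,z[m],rcond=None)[0].round(3)); scene(d,n=='wrist')
    m=(z>118)&(z<130)&(p[...,0]>90)&(p[...,1]<70)&(abs(x-603)<90)&(abs(y-66)<60); print('handle z',np.percentile(z[m],[50,90]) if m.any() else '')
    m=(z>125)&(z<148)&(y>180)&(y<320)&(x>500)&(x<660); print('stack',rect(W[m]) if m.any() else '')
d=cv2.imread('pics/side10.png'); cv2.imwrite('pics/side10c.png',cv2.resize(d[150:310,240:460],None,fx=3.5,fy=3.5))
E
```

```text
24.3 [415.88721898 -59.76485283 249.88141038] [1.01016243 0.29015479 0.0156846 ] 42.61935408941645
side 1613 (array([604.1,  65.3]), array([ 69.8, 121.5]), np.float32(-6.4)) [-1.00000e-03  9.00000e-03  1.01261e+02]
board z 13.968009248175694
mat 18.0 (array([603.9,  66.9]), array([107.8, 151.4]), np.float32(-5.84))
handle z [122.07047954 124.62273259]
stack (array([584.2, 260. ]), array([ 61.5, 110.6]), np.float32(-0.73))
top 1717 (array([600.8,  64.9]), array([ 70.1, 119.4]), np.float32(-5.87)) [1.00000e-03 0.00000e+00 1.02066e+02]
board z 14.722080105749669
mat 18.8 (array([601.7,  67.1]), array([106.7, 145.8]), np.float32(-5.31))
handle z [122.89430448 125.7722326 ]
stack (array([580.2, 259. ]), array([ 60.3, 107.1]), np.float32(-0.28))
wrist 3904 (array([584.5,  67.6]), array([70.2, 86.1]), np.float32(-5.49)) [1.2000e-02 7.0000e-03 1.0144e+02]
board z 13.723007602042975
mat 17.9 (array([581.8,  52.1]), array([ 61. , 120.9]), np.float32(-36.38))
handle z [122.19053361 123.32208008]
stack (array([580.9, 259.8]), array([ 62.7, 110. ]), np.float32(-1.02))
```

View pics/side10c.png

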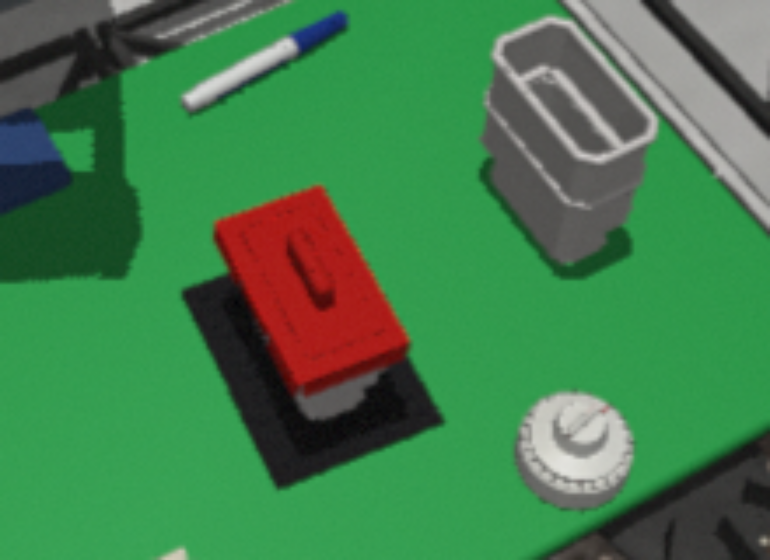

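View pics/top10.png

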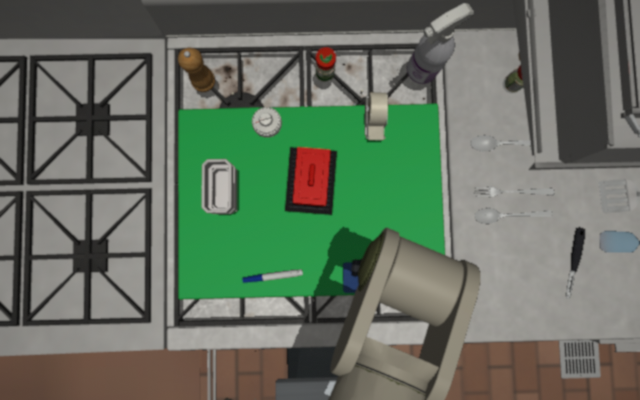

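View pics/wrist10.png

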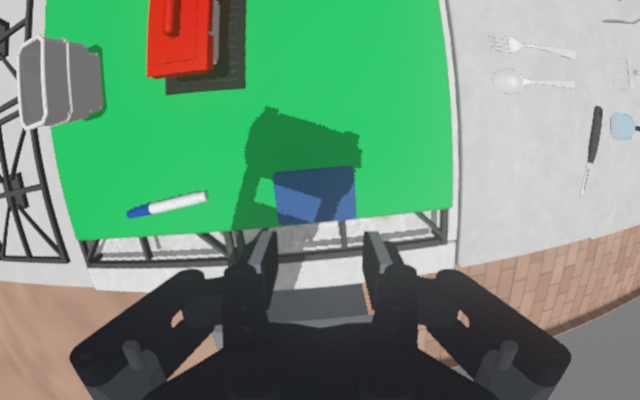

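The lid is level (slope 0.5° or less) and the bias-corrected plate height is about 102.6 mm against 103 for fully home. It is centred on the mat in the top view at (313,180). The two-tub stack at (219,186) and the bystanders are where they were, so I hand in.

```bash
python3 - <<'E'
from plant import ticket
print(ticket.hand_in())
E
```

```text
the job is handed in; nothing more can be done
None
```

The job is done and handed in after about 24 s of robot time. The top tub is on the mat with the red lid pressed fully home.

- **Tub:** I lifted the top tub straight out of the stack; the wrist read −1.5 N, the weight of one tub. I set it down on the mat within about 2 mm of its centre, with its long side within about 0.5° of the mat's.
- **Lid:** I gripped the lid by its handle and pushed it straight down until it stopped moving at 18.8 N. Then I let go and pulled back.
- **Last checks:** The lid is level, and its plate measures about 102.6 mm after correcting for camera bias, against 103 mm for fully home. The two remaining tubs are still nested and standing where they were. The timer, tape dispenser, marker and scouring pad look unmoved.
- **Disagreement:** The cameras differ by about 1–3 mm in absolute position, so I relied on differences within each camera.
- **Not seen directly:** No picture shows the clips themselves. I infer that both snapped from the force dips on the way down, the hard stop at the fully-home height and the level lid.

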